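# Set the tablet counter's feed lever to capsules

## Robot

A 6-joint arm with a two-finger parallel gripper is mounted at the origin on the work surface. World frame = base frame: x ahead of the robot, y to its left, z up, the work surface at z = 0. Lengths are in m, angles in rad, forces in N, time in s.
With the tool pointing down it reaches from about 0.35 to 0.775 m from the base axis. Payload 7.3 kg.
Tool frame: the origin (TCP) lies on the centre line of the jaws, within the pads' length; the fingertips stand 25 mm ahead of it and the grasp point (between the pads) lies 6 mm ahead of it; z points along the fingers, y is the line along which they close (so a half turn about z gives the same grasp; the last joint's range is limited). The gripper opens to 92 mm and grips with 3 to 60 N. Pads are 19 mm wide; open, the fingers measure 130 mm over their backs; the gripper's body (75 mm by 190 mm) begins 47 mm behind the grasp point.
Start: joints at [1.02, 0.342, 1.524, -0, 1.275, -0.146], TCP at [0.207, 0.483, 0.252] pointing down, gripper open.
Joint ranges: [-2.53, 2.53], [-0.77, 2.02], [0.04, 2.7], [-1, 4.14], [0.28, 2.66], [-3.11, 3.11]. Speed limits (rad/s): [2.57, 2.57, 3.14, 3.14, 3.14, 3.14].

## Interface

Orientations are given as [roll, pitch, yaw] about the fixed x, y, z axes, in that order (R = Rz(yaw) Ry(pitch) Rx(roll)).
In Python, from cell import status, read_camera, camera_info, ticket, models gives the robot as it stands.
- The arm moves only by the tool send_rows, never from a script. Its argument "plan" is a list of rows, each an object with "offset": the shift along the tool's x, y, z in mm, a list of three; "yaw": the turn about the tool's z in rad. In form: [{"offset": [dx, dy, dz], "yaw": yaw}, ...]. A call has 1 to 20 rows; each row shifts and turns the commanded pose from where the row before left it, along the tool's axes as they then stand; what a row does not reach is not made up. A row lasts 1/10 s, in which the tool goes at most 50 mm and 8.59 degrees, less where a joint would pass 70% of its speed; a pose out of reach is approached as far as the arm can. A call is refused whole if a number of a shift passes 50 or a number of a turn 0.15, either way. A call with a gripper value outside its range is refused whole. "hand" is the closure, from 0 (fully open) to 1 (shut), set as the call begins (left out, the last holds). The fingers move at their own pace and stop on an object; "squeeze" is the grip in N (left out, the last holds). Time passes only in rows, so rows that do not move let the fingers close. It gives the time, the measured TCP pose, the force, the opening and the grip force at its end, in the units of the state.
- status.observe(): the state, without advancing time (a new reading comes with each control period).
- read_camera(name): name is "scene" or "top"; returns the picture (420x560x3 uint8, red, green, blue); there is no depth.
- camera_info(name): a dict with "vfov" (degrees; the focal length in pixels is half the picture's height over the tangent of half this angle, whatever the lens; pixels are square), "cx", "cy" (the principal point, pixels), "origin" and "attitude" of the camera in the world. Camera axes: x right, y down, z forward; pixel columns grow to the right and rows downward; lengths in m; the calibration is good to about 2 mm. A picture is of the moment at which its call begins. camera_info takes no time and is no camera call.
- ticket.hand_in(): hands the job in; it is judged then, once.
Trained networks look in the newest picture that a camera, given by its name, has taken for a name from the list of things; names that differ only in an ending like _2 or _b are one class to them, and where a whole thing is asked for, a point or a joint stands for the part that bears it (a point fixed in the world has none). Each returns a list of dicts, best first, with "conf" (0 to 1); they miss things now and then, are a little off and sometimes report something else, mostly with a low value. They report only what shows in the picture. A call takes as long as a camera call.
- models.regions_of(camera, label): "mask" (420x560 bool, what is visible of it) and "extent" ([left, top, right, bottom] in pixels, round what is visible of it).
The state is a dict: "time": time; "qpos": joint angles; "qvel": joint speeds; "joint_efforts": joint torques, N m; "tool_pos": TCP position; "tool_rot": TCP orientation; "contact_force": force on the tool from outside, world axes, zero at the start; "torque": the same for the moment, N m; "opening": finger opening in m; "grip_force": force on a finger pad.
Only numpy, scipy, OpenCV 4.12 (cv2) and the standard library are available. Lean on these libraries where they do the work, as an engineer would, in place of code of your own. Each camera call takes 0.05 s, during which the arm holds its last target. There are 200 camera calls.

## Task

The feed lever of the tablet counter stands in its park slot; pushing it gently with the fingers and never gripping it, move it through the H-shaped gate and fully home into the slot whose marker tile shows the long capsule shape, without pushing it into any other marked slot on the way. Leave the vials and everything else on the counter standing where they are, and finish clear of the lever.

Things in the scene. Friction and masses are not known exactly. Their poses are not given: they have to be found in the camera images.
- gate (a point): Centre of the H-gate, on the top face of the console's level grey metal gate plate (150 x 156 x 8 mm, top 115 mm above the counter). The console is fixed, but at a new place and yaw each time. Axes: x = far (roughly away from the robot), y = left, z up; 'gate x, y' below are mm in this frame at plate level. The cross channel runs along gate y from -43 to 43, at x = 0.
- slot_mid (a point): Where the middle column crosses the cross channel (gate 0, 0). The middle column (y = 0) and the right column (y = -36) each have a marked far slot ending at gate x = 31 and a marked near slot ending at x = -31. All slots and the channel are 14 mm wide, with 5 mm chamfers at the corners from the channel into the slots.
- slot_right (a point): Where the right column crosses the cross channel (gate 0, -36), at the channel's right end.
- slot_park (a point): Inner end region of the unmarked park slot (gate -24, 36): the left column (y = 36) has only this near slot, ending at x = -31, opening into the cross channel's left end. The lever starts in it.
- lever_knob (a point): Centre of the black ball knob, 26 mm across, on top of the lever, 155 mm along the shaft from the pivot, which lies 100 mm below the gate centre. Stands 55 mm above the plate when upright, about 40 mm when leaning into a corner; moves about 1.55 times as far as the shaft at the plate: to gate y = +-56 mm at the outer columns, about x = +-42 mm at the slot ends.
- lever_neck (a point): Point of the lever's 8 mm steel shaft 100 mm from the pivot, where it passes the gate plate. Fully home in a slot it is 26 to 29 mm from the cross channel's centre line and 22 to 25 mm from the tile's centre.
- hopper (a point): Centre of the rim of the clear hopper (100 mm wide, rim 60 mm above the gate plate, 175 mm above the counter) on the white counting unit, a fixed box left of the plate, from gate y = 80 to 230, x = -75 to 75, 5 mm higher than the plate.
- lever_side (a joint): Lean of the lever to gate y (left), rad: 0 = middle column, about +0.35 = left (park) column, about -0.35 = right column. Stiff with friction (about 1.5 N at the knob); no spring: stays where it is left. The gate's walls are hard stops: a gentle push stays below 25 N.
- lever_fore (a joint): Lean of the lever to gate x (far), rad: 0 = in the cross channel, about +0.27 = home in a far slot, about -0.27 = home in a near slot (park at the start). Same friction, no spring.
- mark_capsule: White marker tile, 32 x 32 x 2 mm, fixed flat on the gate plate, with a dark raised shape 2.5 mm high: long oblong with round ends, 28 x 11 mm, long side along gate y: THE TARGET SLOT'S MARKER. Origin: centre of its underside, on the plate's top face, in line with a slot and 20 mm beyond that slot's end (gate x = 51 or -51, y = 0 or -36 mm); the four tiles are dealt anew among the four marked slots each time.
- mark_round: White marker tile, 32 x 32 x 2 mm, fixed flat on the gate plate, with a dark raised shape 2.5 mm high: round disc, 24 mm across. Origin: centre of its underside, on the plate's top face, in line with a slot and 20 mm beyond that slot's end (gate x = 51 or -51, y = 0 or -36 mm); the four tiles are dealt anew among the four marked slots each time.
- mark_square: White marker tile, 32 x 32 x 2 mm, fixed flat on the gate plate, with a dark raised shape 2.5 mm high: square, 21 mm. Origin: centre of its underside, on the plate's top face, in line with a slot and 20 mm beyond that slot's end (gate x = 51 or -51, y = 0 or -36 mm); the four tiles are dealt anew among the four marked slots each time.
- mark_triangle: White marker tile, 32 x 32 x 2 mm, fixed flat on the gate plate, with a dark raised shape 2.5 mm high: triangle with 28 mm sides. Origin: centre of its underside, on the plate's top face, in line with a slot and 20 mm beyond that slot's end (gate x = 51 or -51, y = 0 or -36 mm); the four tiles are dealt anew among the four marked slots each time.
- vial_outlet: Bystander, loose, to be left alone: amber vial with white cap, 38 mm wide, 70 mm tall, in front of the counting unit's outlet; origin at the centre of its underside.
- vial_tall: Bystander, loose, to be left alone: amber vial with white cap, 44 mm wide, 95 mm tall, right of the gate; origin at the centre of its underside.
- vial_short: Bystander, loose, to be left alone: amber vial with white cap, 50 mm wide, 65 mm tall, right of the gate; origin at the centre of its underside.
- vial_front: Bystander, loose, to be left alone: small amber vial with white cap, 34 mm wide, 60 mm tall, between the robot and the gate; origin at the centre of its underside.
- wipes: Bystander, loose, to be left alone: wipes canister, 100 mm wide, 210 mm tall; origin at the centre of its underside.
- pen_cup: Bystander, loose, to be left alone: black cup, 76 mm wide, 100 mm tall; origin at the centre of its underside.
- count_tray: Bystander, loose, to be left alone: blue open counting tray, 150 x 200 x 22 mm; origin at the centre of its underside.
- spatula: Bystander, loose, to be left alone: spatula, 200 mm long, lying; origin at the centre of its underside.

How it is judged:
By the outcome, as a careful person would: the job done as asked, in the order asked, and still so for the second after the job is handed in, with the robot touching nothing.
It also fails if it takes over 51 s, if anything falls off the work surface, if the arm or the gripper's body presses on something with over 40 N, if the wrist force passes 120 N, or if a joint passes its speed limit or range.

## Working session

There is one attempt and no reset: what is moved stays moved. The work goes in short steps, Python scripts to look and compute and a tool call to move; the robot and the scene stay as the last step left them, time stands still between calls to the robot, and variables do not carry over. Pictures are saved under pics/ and viewed, at most 11 in all, crops included, and the job is handed in when it is done.

Besides the shell and the picture viewer there is one more tool, called after ">>>" as name(argument=value, ...), one argument or row to a line, values as JSON. send_rows: Moves the arm, as the interface text tells. Its arguments: {"type":"object","properties":{"plan":{"type":"array"},"hand":{"type":"number"},"squeeze":{"type":"number"}},"required":["plan"]}

```bash
mkdir -p pics; cat > h.py <<'E'
import numpy as np,cv2
from cell import status, read_camera, camera_info, ticket, models
from scipy.spatial.transform import Rotation as R
def cam(n):
    c=camera_info(n); a=np.array(c["attitude"],float)
    M=a if a.shape==(3,3) else R.from_euler('xyz',a).as_matrix()
    return M,np.array(c["origin"]),210/np.tan(np.radians(c["vfov"])/2),c["cx"],c["cy"]
def ray(n,z,u,v):
    M,o,f,cx,cy=cam(n); d=M@np.array([(u-cx)/f,(v-cy)/f,1]); return o+d*(z-o[2])/d[2]
def pix(n,p):
    M,o,f,cx,cy=cam(n); q=M.T@(np.array(p)-o); return q[0]/q[2]*f+cx,q[1]/q[2]*f+cy
def save(n,fn,s=None):
    im=read_camera(n)[:,:,::-1]
    if s: l,t,r,b,k=s; im=cv2.resize(im[t:b,l:r],None,fx=k,fy=k,interpolation=cv2.INTER_CUBIC)
    cv2.imwrite('pics/'+fn,im)
E
python3 - <<'E'
from h import *
for n in("top","scene"):
    print(camera_info(n)); save(n,n+"0.png")
s=status.observe();print(s)
for n in("top","scene"):
  for l in("mark_capsule","mark_round","mark_square","mark_triangle","lever_knob","gate"):
    try: 
      for d in models.regions_of(n,l)[:3]:
        v,u=np.nonzero(d["mask"]);print(n,l,round(d["conf"],2),d["extent"],u.mean().round(1),v.mean().round(1),ray(n,.117,u.mean(),v.mean()).round(4))
    except Exception as e: print(l,e)
E
```

```text
{'vfov': 51.449883505342896, 'cx': 281.2408308903529, 'cy': 210.50440569403827, 'origin': array([ 0.35210353, -0.00816501,  1.22131685]), 'attitude': array([-2.91831545,  0.00391333, -1.53645894])}
{'vfov': 51.54251939227929, 'cx': 274.6273014459677, 'cy': 212.85508992408347, 'origin': array([ 1.02718312, -0.53532211,  1.1249202 ]), 'attitude': array([-2.54168914, -0.00327589,  0.66422413])}
{'time': 0.1, 'qpos': array([ 1.02000742e+00,  3.42631134e-01,  1.52494548e+00,  3.63712884e-06,
        1.27538752e+00, -1.46009825e-01]), 'qvel': array([ 0.00094268, -0.00237069, -0.00197066,  0.00076962, -0.00124097,
       -0.00052676]), 'joint_efforts': array([ 1.02343649e-03, -4.32004845e+01, -2.44693708e+01,  7.17431470e-02,
        5.28009573e-02, -5.50246671e-05]), 'tool_pos': array([0.20655843, 0.48229154, 0.25111743]), 'tool_rot': array([-3.14023627e+00, -2.02980629e-04,  2.73681238e+00]), 'contact_force': array([0.31441047, 0.67203442, 0.16160511]), 'torque': array([ 0.02208906, -0.00416759, -0.01824607]), 'grip_force': 0.0, 'opening': 0.0920170680641517}
top mark_capsule 0.43 [285.9,
[... 661 characters left out ...]
  0.117 ]
scene mark_round 0.3 [211.5, 153.1, 319.2, 262.9] 268.0 204.0 [0.5712 0.0219 0.117 ]
scene mark_square 0.71 [219.9, 253.4, 234.7, 281.6] 226.2 267.9 [ 0.6127 -0.2035  0.117 ]
scene mark_square 0.57 [245.1, 222.1, 260.1, 228.3] 252.9 227.2 [ 0.5873 -0.065   0.117 ]
scene mark_triangle 0.45 [341.4, 111.8, 383.9, 178.4] 363.8 142.7 [0.6607 0.3952 0.117 ]
scene mark_triangle 0.4 [228.5, 191.6, 242.6, 200.0] 236.4 199.3 [ 0.4895 -0.0211  0.117 ]
scene lever_knob 0.68 [211.6, 153.3, 320.9, 260.2] 268.0 203.8 [0.5706 0.0225 0.117 ]
scene gate 0.68 [211.3, 150.0, 322.0, 258.1] 268.5 204.1 [0.5724 0.0227 0.117 ]
scene gate 0.26 [343.2, 111.9, 385.3, 177.1] 364.0 142.6 [0.6611 0.3958 0.117 ]
```

```bash
python3 - <<'E'
import cv2
a=cv2.imread('pics/top0.png')[185:285,185:345];b=cv2.imread('pics/scene0.png')[145:265,200:360]
cv2.imwrite('pics/crops.png',cv2.vconcat([cv2.resize(a,None,fx=4,fy=3)*0+cv2.resize(a,None,fx=4,fy=3),cv2.resize(b,(640,300))]) )
cv2.imwrite('pics/ct.png',cv2.resize(a,None,fx=5,fy=5,interpolation=2));cv2.imwrite('pics/cs.png',cv2.resize(b,None,fx=5,fy=5,interpolation=2))
E
```

```text
(no output)
```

View pics/ct.png

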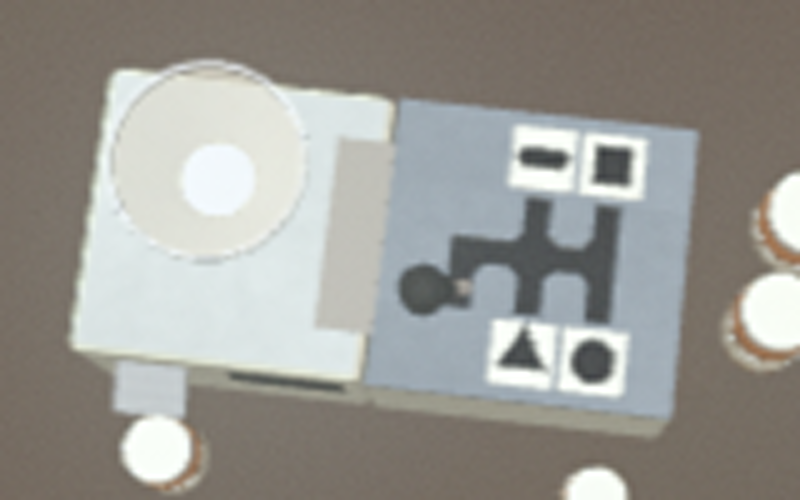

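View pics/cs.png

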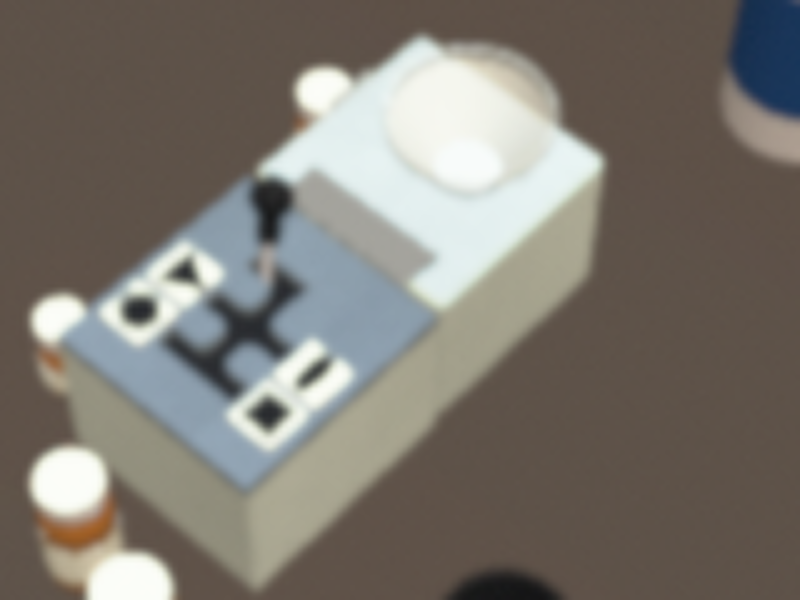

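View pics/top0.png

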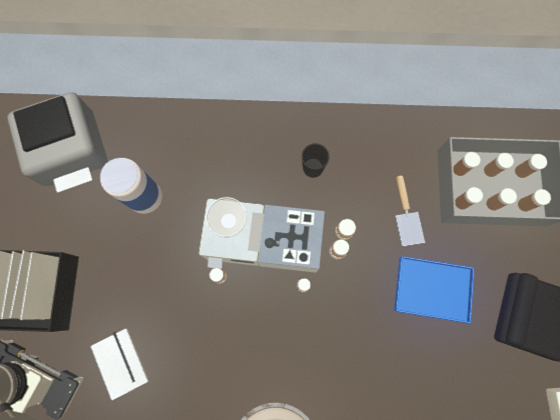

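The capsule tile is at top-crop (543,157), about pixel (293.6, 216.4). That puts it at the middle column's far slot. The knob is in park, at crop (424,290). Next I'll fit the gate frame.

```bash
cat >> h.py <<'E'
from scipy.optimize import least_squares
def fit(n,pts):  # pts: (gx,gy,dz mm,u,v)
    f=lambda p:np.ravel([np.array(pix(n,G(p,a,b,c)))-(u,v) for a,b,c,u,v in pts])
    r=least_squares(f,[.535,-.01,-.1]); return r.x,np.abs(r.fun).max()
def G(p,gx,gy,dz=0):
    c,s=np.cos(p[2]),np.sin(p[2]); gx,gy=gx/1e3,gy/1e3
    return np.array([p[0]+c*gx-s*gy,p[1]+s*gx+c*gy,.115+dz/1e3])
E
python3 - <<'E'
from h import *
k=lambda x,y,o:((x+.5)/5-.5+o[0],(y+.5)/5-.5+o[1])
t=(185,185);s=(200,145)
T=[(51,0,2,543,157),(51,-36,2,613,166),(-51,0,2,522,353),(-51,-36,2,592,361)]
S=[(51,0,2,314,374),(51,-36,2,268,413),(-51,0,2,185,271),(-51,-36,2,139,310)]
P=[]
for n,L,o in(("top",T,t),("scene",S,s)):
    p,e=fit(n,[(a,b,c,*k(u,v,o)) for a,b,c,u,v in L]); print(n,p.round(4),e); P.append(p)
p=np.mean(P,0);print(p)
np.save('gate.npy',p)
# knob expected in park
r=lambda:0
for n,o,uv in(("top",t,(424,290)),("scene",s,(270,196))):
    print(n,"knob exp",np.round(pix(n,G(p,-40,53,40)),1),"seen",k(*uv,o))
    w=ray(n,.155,*k(*uv,o))-G(p,0,0); c,s_=np.cos(p[2]),np.sin(p[2]); print("gate xy",(w[0]*c+w[1]*s_)*1e3,(-w[0]*s_+w[1]*c)*1e3)
print(status.observe()["time"])
E
```

```text
top [ 0.5378 -0.0229 -0.0808] 0.13902147663608844
scene [ 0.5403 -0.0243 -0.0845] 0.2198077382483632
[ 0.53903468 -0.02357746 -0.08267105]
top knob exp [268.5 245.9] seen (269.4, 242.6)
gate xy -31.635450648290057 51.87573320056998
scene knob exp [251.6 181.9] seen (253.6, 183.8)
gate xy -30.9065527768222 51.87486073752886
0.7
```

>>> send_rows(
  plan=[
    {"offset":[0,0,0],"yaw":-0.107},
    {"offset":[0,0,0],"yaw":-0.107},
    {"offset":[0,0,0],"yaw":-0.107},
    {"offset":[-17,-25,0],"yaw":0},
    {"offset":[-17,-25,0],"yaw":0},
    {"offset":[-17,-25,0],"yaw":0},
    {"offset":[-17,-25,0],"yaw":0},
    {"offset":[-17,-25,0],"yaw":0},
    {"offset":[-17,-25,0],"yaw":0},
    {"offset":[-17,-25,0],"yaw":0},
    {"offset":[-17,-25,0],"yaw":0},
    {"offset":[-17,-25,0],"yaw":0},
    {"offset":[-17,-25,0],"yaw":0},
    {"offset":[-17,-25,0],"yaw":0},
    {"offset":[-17,-25,0],"yaw":0},
    {"offset":[-17,-25,0],"yaw":0},
    {"offset":[-17,-25,0],"yaw":0},
    {"offset":[-17,-25,0],"yaw":0},
    {"offset":[-17,-25,0],"yaw":0},
    {"offset":[-17,-25,0],"yaw":0},
  ],
  hand=1,
  squeeze=10,
)

```text
time: 2.7
tool_pos: [0.4597, 0.0337, 0.2519]
tool_rot: [3.141, 0.0, 3.058]
contact_force: [0.2, 1.3, 0.3]
opening: 0.0003
grip_force: 0.0
```

>>> send_rows(
  plan=[
    {"offset":[0,1,21],"yaw":0},
    {"offset":[0,1,21],"yaw":0},
    {"offset":[0,0,20],"yaw":0},
    {"offset":[0,0,20],"yaw":0},
    {"offset":[0,0,0],"yaw":0},
  ],
)

```text
time: 3.2
tool_pos: [0.4579, 0.037, 0.1677]
tool_rot: [3.141, -0.005, 3.058]
contact_force: [0.1, -0.1, 0.0]
opening: 0.0003
grip_force: 0.0
```

```bash
cat >> h.py <<'E'
def tg():
    p=np.load('gate.npy');w=np.array(status.observe()["tool_pos"])-G(p,0,0);c,s=np.cos(p[2]),np.sin(p[2])
    return np.round([(w[0]*c+w[1]*s)*1e3,(-w[0]*s+w[1]*c)*1e3,w[2]*1e3],1)
E
python3 - <<'E'
from h import *
save("scene","s1.png",(200,130,340,250,5)); print(tg(),status.observe()["contact_force"])
E
```

```text
[-85.   53.7  54.2] [ 0.49468282 -0.29133884  0.04359095]
```

View pics/s1.png

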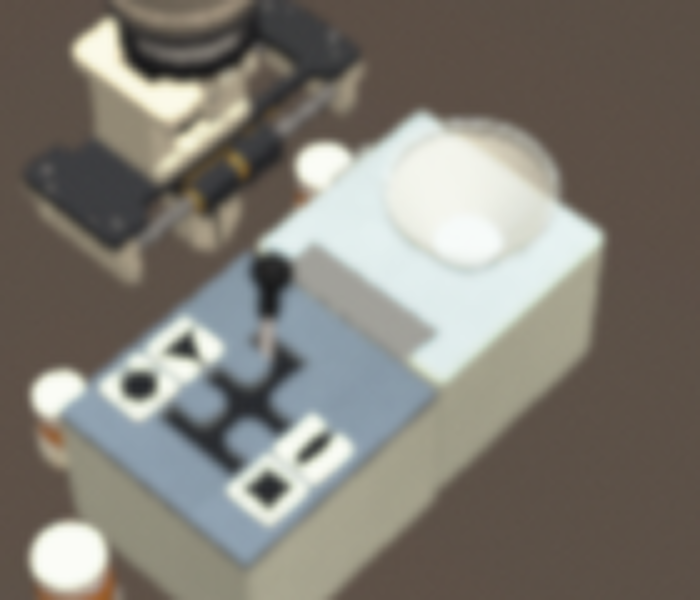

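The fingertips are at about (210,245), near-side of the knob at (270,272), and clear of it. Next is push 1, toward far.

>>> send_rows(
  plan=[
    {"offset":[-12,0,0],"yaw":0},
    {"offset":[-10,0,0],"yaw":0},
    {"offset":[-5,0,0],"yaw":0},
    {"offset":[-4,0,0],"yaw":0},
    {"offset":[-4,0,0],"yaw":0},
    {"offset":[-4,0,0],"yaw":0},
    {"offset":[-4,0,0],"yaw":0},
    {"offset":[-4,0,0],"yaw":0},
    {"offset":[-3,0,0],"yaw":0},
    {"offset":[-3,0,0],"yaw":0},
    {"offset":[-2,0,0],"yaw":0},
  ],
)

```text
time: 4.35
tool_pos: [0.5144, 0.0323, 0.1697]
tool_rot: [3.141, 0.0, 3.058]
contact_force: [-0.7, 0.1, 1.2]
opening: 0.0004
grip_force: 0.7
```

```bash
python3 - <<'E'
from h import *
save("scene","s2.png",(200,130,340,250,5)); print(tg(),status.observe()["contact_force"])
E
```

```text
[-28.9  53.6  54.7] [-0.94750271 -0.73991325  1.24040606]
```

View pics/s2.png

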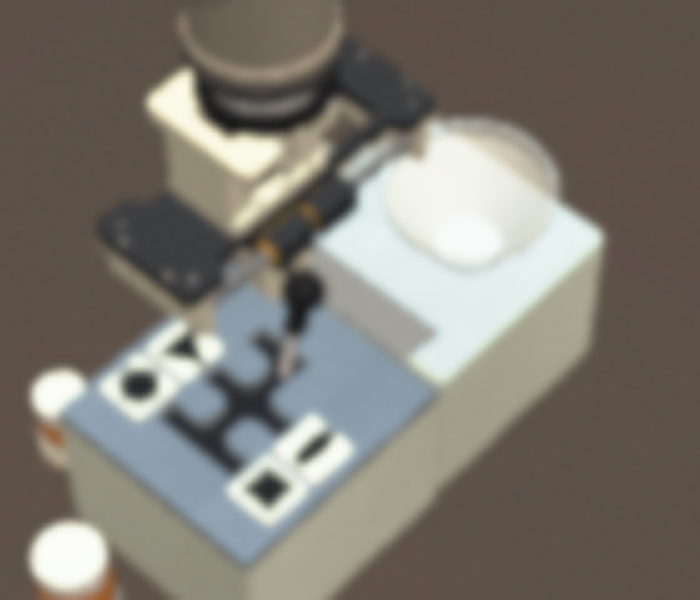

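The knob has moved to (303,290), with the shaft close to the channel. I'll keep pushing gently until the wall is felt.

>>> send_rows(
  plan=[
    {"offset":[-2,0,0],"yaw":0},
    {"offset":[-2,0,0],"yaw":0},
    {"offset":[-2,0,0],"yaw":0},
    {"offset":[0,0,0],"yaw":0},
  ],
)

```text
time: 4.8
tool_pos: [0.5204, 0.0318, 0.1697]
tool_rot: [3.142, 0.0, 3.058]
contact_force: [-0.4, -0.4, 0.7]
opening: 0.0008
grip_force: 0.5
```

```bash
cat >> h.py <<'E'
def knob(n,z,l,t,r,b):
    im=read_camera(n)[t:b,l:r].max(2)<60; return im
def kg(n,u,v,z=.163):
    p=np.load('gate.npy');w=ray(n,z,u,v)-G(p,0,0);c,s=np.cos(p[2]),np.sin(p[2]); return np.round([(w[0]*c+w[1]*s)*1e3,(-w[0]*s+w[1]*c)*1e3],1)
E
python3 - <<'E'
from h import *
print(kg("scene",260.2,187.6),tg(),status.observe()["contact_force"])
E
```

```text
[-3.4 50.5] [-23.1  53.6  54.7] [-0.42044268 -0.3839196   0.71771965]
```

>>> send_rows(
  plan=[
    {"offset":[15,0,0],"yaw":0},
    {"offset":[22,0,0],"yaw":0},
    {"offset":[0,0,0],"yaw":0.143},
    {"offset":[0,0,0],"yaw":0.143},
    {"offset":[0,0,0],"yaw":0.143},
    {"offset":[0,0,0],"yaw":0.143},
    {"offset":[0,0,0],"yaw":0.143},
    {"offset":[0,0,0],"yaw":0.143},
    {"offset":[0,0,0],"yaw":0.143},
    {"offset":[0,0,0],"yaw":0.143},
    {"offset":[0,0,0],"yaw":0.143},
    {"offset":[0,0,0],"yaw":0.143},
    {"offset":[0,0,0],"yaw":0.143},
    {"offset":[0,0,0],"yaw":0},
  ],
)

```text
time: 6.2
tool_pos: [0.4835, 0.0348, 0.1698]
tool_rot: [3.141, -0.0, 1.484]
contact_force: [0.4, 0.0, 0.2]
opening: 0.0005
grip_force: 0.0
```

```bash
python3 - <<'E'
from h import *
print("hopper",kg("top",226.5,217,.175))
save("scene","s3.png",(200,130,340,250,5)); save("top","t3.png",(200,180,340,285,5)); print(tg(),status.observe()["tool_rot"])
E
```

```text
hopper [ 16.1 163.3]
[-60.3  53.6  54.7] [ 3.14120613e+00 -6.38044024e-05  1.48860930e+00]
```

View pics/s3.png

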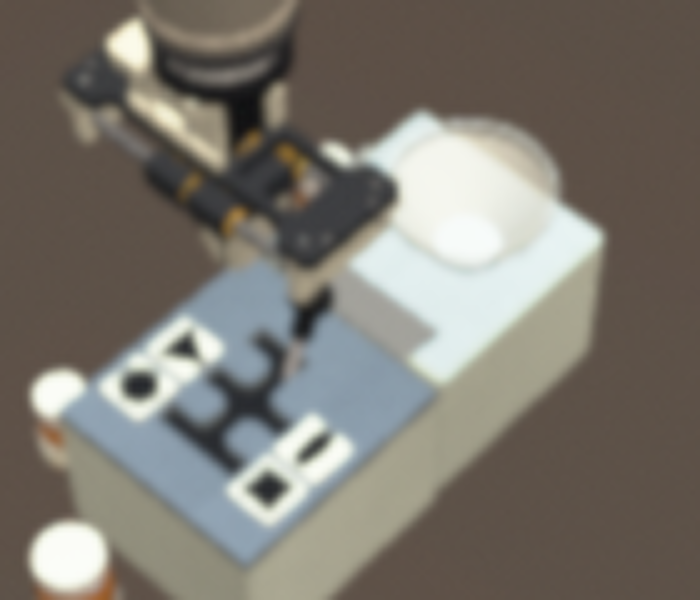

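The knob, partly hidden, is at about (315,298) and the shaft at (293,360), in the channel. Next I go round to its left side.

>>> send_rows(
  plan=[
    {"offset":[17,0,0],"yaw":0},
    {"offset":[17,0,0],"yaw":0},
    {"offset":[0,0,0],"yaw":0},
    {"offset":[0,15,0],"yaw":0},
    {"offset":[0,15,0],"yaw":0},
    {"offset":[0,15,0],"yaw":0},
    {"offset":[0,15,0],"yaw":0},
    {"offset":[0,0,0],"yaw":0},
  ],
)

```text
time: 7.1
tool_pos: [0.5473, 0.0628, 0.1695]
tool_rot: [3.14, 0.0, 1.486]
contact_force: [0.7, 0.3, -0.6]
opening: 0.0008
grip_force: 0.0
```

```bash
python3 - <<'E'
from h import *
print(kg("scene",258.6,201.6,.117),tg(),status.observe()["contact_force"])
E
```

```text
[ 2.8 35.9] [ 1.1 86.7 54.5] [ 0.74122466  0.30855609 -0.6065404 ]
```

>>> send_rows(
  plan=[
    {"offset":[-5,0,0],"yaw":0},
    {"offset":[-5,0,0],"yaw":0},
    {"offset":[-4,0,0],"yaw":0},
    {"offset":[-4,0,0],"yaw":0},
    {"offset":[-4,0,0],"yaw":0},
    {"offset":[-4,0,0],"yaw":0},
    {"offset":[-4,0,0],"yaw":0},
    {"offset":[-4,0,0],"yaw":0},
    {"offset":[-4,0,0],"yaw":0},
    {"offset":[-4,0,0],"yaw":0},
    {"offset":[-4,0,0],"yaw":0},
    {"offset":[-4,0,0],"yaw":0},
    {"offset":[-4,0,0],"yaw":0},
    {"offset":[-4,0,0],"yaw":0},
    {"offset":[-2,0,0],"yaw":0},
    {"offset":[0,0,0],"yaw":0},
  ],
)

```text
time: 8.7
tool_pos: [0.5407, 0.0035, 0.1697]
tool_rot: [-3.141, 0.0, 1.484]
contact_force: [1.1, 0.7, 1.6]
opening: 0.0007
grip_force: 0.5
```

```bash
python3 - <<'E'
from h import *
save("scene","s4.png",(200,130,340,250,5)); print(tg(),status.observe()["contact_force"])
E
```

```text
[-0.6 27.2 54.6] [-0.58524752  0.60980808  1.15940497]
```

View pics/s4.png

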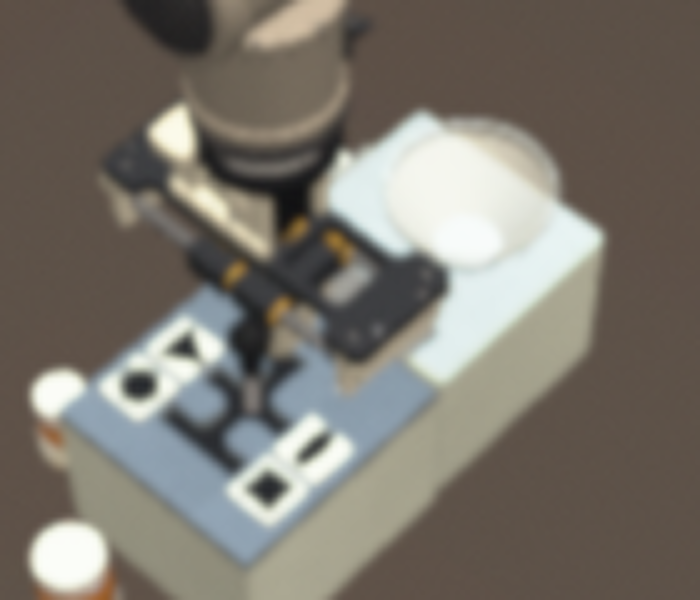

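```bash
python3 - <<'E'
from h import *
print(kg("scene",250.2,210.4,.117),kg("scene",249.4,199,.170))
p=np.load('gate.npy')
for q in[(0,0,0),(0,0,55),(0,4,55),(3,4,55)]:
    u,v=pix("scene",G(p,*q)); print(q,(u-200)*5,(v-130)*5)
E
```

```text
[ 6.7 -2.3] [ 6.1 -1.5]
(0, 0, 0) 245.53884816470202 394.9631347103782
(0, 0, 55) 240.98278278942828 337.25409499691307
(0, 4, 55) 246.14683358955574 332.9325818317997
(3, 4, 55) 250.0614215469784 335.946578441293
```

>>> send_rows(
  plan=[
    {"offset":[8,0,0],"yaw":0},
    {"offset":[8,0,0],"yaw":0},
    {"offset":[0,-18,0],"yaw":0},
    {"offset":[0,-18,0],"yaw":0},
    {"offset":[0,-18,0],"yaw":0},
    {"offset":[0,0,0],"yaw":0},
    {"offset":[-14,0,0],"yaw":0},
    {"offset":[-14,0,0],"yaw":0},
    {"offset":[-14,0,0],"yaw":0},
    {"offset":[0,0,0],"yaw":0},
  ],
)

```text
time: 9.75
tool_pos: [0.4851, -0.0197, 0.1696]
tool_rot: [3.141, 0.0, 1.482]
contact_force: [-0.0, 0.6, -1.0]
opening: 0.0004
grip_force: 0.0
```

```bash
python3 - <<'E'
from h import *
save("scene","s5.png",(200,130,340,250,5)); print(tg(),status.observe()["contact_force"])
E
```

```text
[-54.2   0.2  54.6] [-0.19280765  1.01104577  0.40303451]
```

View pics/s5.png

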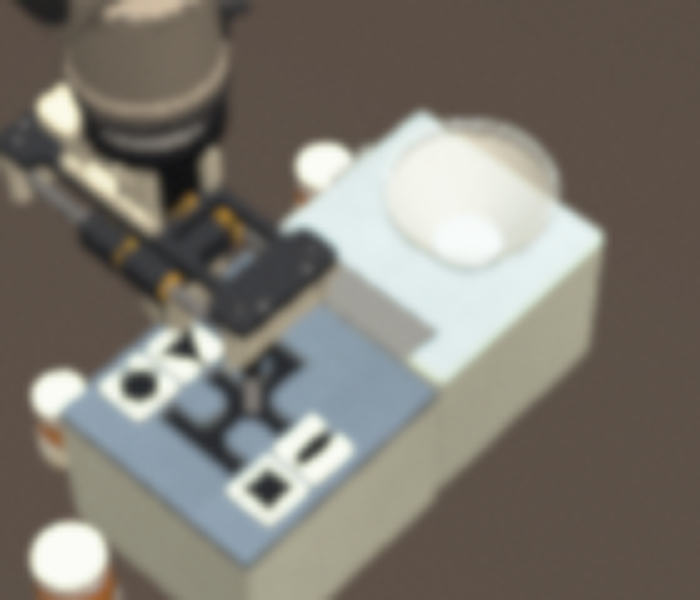

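The shaft is still at (252,395), at the middle crossing. Next is push 3, toward far.

>>> send_rows(
  plan=[
    {"offset":[0,8,0],"yaw":0},
    {"offset":[0,6,0],"yaw":0},
    {"offset":[0,4,0],"yaw":0},
    {"offset":[0,4,0],"yaw":0},
    {"offset":[0,4,0],"yaw":0},
    {"offset":[0,3,0],"yaw":0},
    {"offset":[0,3,0],"yaw":0},
    {"offset":[0,3,0],"yaw":0},
    {"offset":[0,3,0],"yaw":0},
    {"offset":[0,3,0],"yaw":0},
    {"offset":[0,3,0],"yaw":0},
    {"offset":[0,0,0],"yaw":0},
  ],
)

```text
time: 11.0
tool_pos: [0.5289, -0.0212, 0.1696]
tool_rot: [3.141, -0.0, 1.485]
contact_force: [-0.6, -0.6, 0.5]
opening: 0.0004
grip_force: 0.3
```

```bash
python3 - <<'E'
from h import *
save("scene","s6.png",(200,130,340,250,5)); print(tg(),status.observe()["contact_force"])
E
```

```text
[-10.4   1.5  54.6] [-0.28931493  0.01147781 -0.36221766]
```

View pics/s6.png

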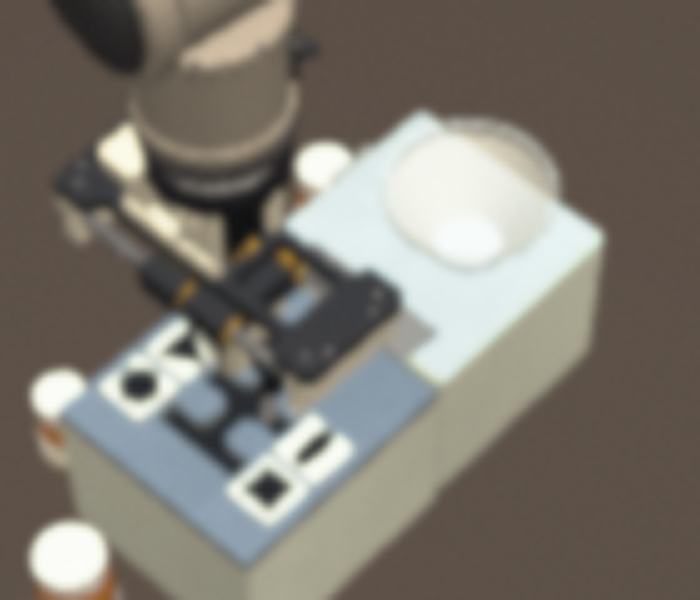

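The shaft is at (268,405), inside the middle far slot. I'll continue until the stop.

>>> send_rows(
  plan=[
    {"offset":[0,3,0],"yaw":0},
    {"offset":[0,3,0],"yaw":0},
    {"offset":[0,3,0],"yaw":0},
    {"offset":[0,3,0],"yaw":0},
    {"offset":[0,2,0],"yaw":0},
    {"offset":[0,2,0],"yaw":0},
    {"offset":[0,2,0],"yaw":0},
  ],
)

```text
time: 11.75
tool_pos: [0.5466, -0.0228, 0.1697]
tool_rot: [-3.141, -0.0, 1.485]
contact_force: [-1.1, 0.1, -0.9]
opening: 0.0001
grip_force: 0.6
```

>>> send_rows(
  plan=[
    {"offset":[0,1,0],"yaw":0},
    {"offset":[0,1,0],"yaw":0},
  ],
)

```text
time: 11.95
tool_pos: [0.5486, -0.0229, 0.1697]
tool_rot: [-3.142, -0.0, 1.485]
contact_force: [-1.8, 0.4, -0.2]
opening: 0.0006
grip_force: 0.6
```

>>> send_rows(
  plan=[
    {"offset":[0,1,0],"yaw":0},
    {"offset":[0,1,0],"yaw":0},
  ],
)

```text
time: 12.15
tool_pos: [0.5499, -0.023, 0.1695]
tool_rot: [-3.14, -0.0, 1.485]
contact_force: [-5.3, -0.4, 0.6]
opening: 0.0003
grip_force: 2.5
```

>>> send_rows(
  plan=[
    {"offset":[0,1,0],"yaw":0},
    {"offset":[0,1,0],"yaw":0},
  ],
)

```text
time: 12.35
tool_pos: [0.5507, -0.023, 0.1693]
tool_rot: [-3.137, -0.0, 1.485]
contact_force: [-10.3, -1.0, 3.1]
opening: 0.0003
grip_force: 5.4
```

```bash
python3 - <<'E'
from h import *
save("scene","s7.png",(200,130,340,250,5)); print(tg(),status.observe()["contact_force"])
E
```

```text
[11.5  1.5 54.4] [-8.15657612  0.01647511  1.26456201]
```

View pics/s7.png

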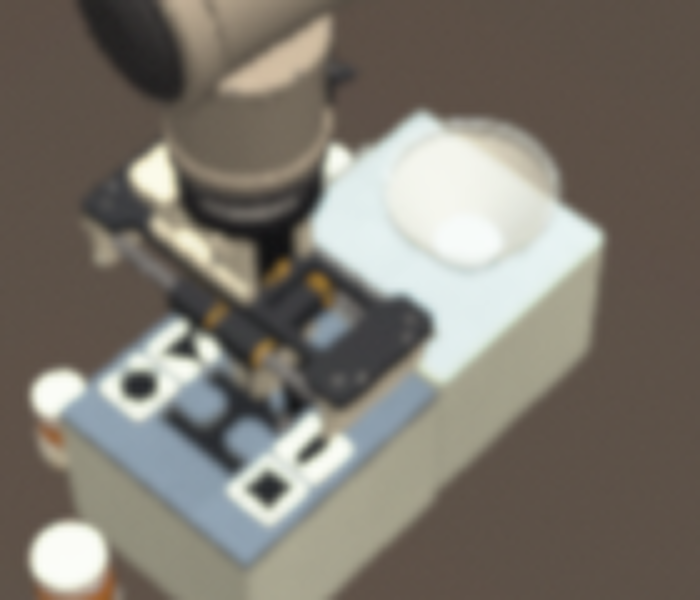

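The force rose to 10 N at TCP x = 11.5, close to the predicted 10, and the shaft sits at the slot's end near (288,410), in front of the capsule tile. Backing off now.

>>> send_rows(
  plan=[
    {"offset":[0,-6,0],"yaw":0},
    {"offset":[0,-15,0],"yaw":0},
    {"offset":[0,-20,0],"yaw":0},
    {"offset":[0,-30,0],"yaw":0},
    {"offset":[0,-30,-10],"yaw":0},
    {"offset":[0,0,-40],"yaw":0},
    {"offset":[0,-20,-40],"yaw":0},
    {"offset":[0,-20,0],"yaw":0},
    {"offset":[0,0,0],"yaw":0},
    {"offset":[0,0,0],"yaw":0},
  ],
)

```text
time: 13.4
tool_pos: [0.4125, -0.0113, 0.26]
tool_rot: [3.139, 0.0, 1.485]
contact_force: [0.6, 0.6, -0.4]
opening: 0.0007
grip_force: 0.0
```

```bash
python3 - <<'E'
from h import *
save("scene","s8.png",(200,130,340,250,5)); print(tg(),status.observe()["contact_force"])
p=np.load('gate.npy')
u,v=pix("scene",G(p,41.5,0,49)); print((u-200)*5,(v-130)*5)
u,v=pix("scene",G(p,27,0,0)); print((u-200)*5,(v-130)*5)
E
```

```text
[-126.9    1.8  144.6] [ 0.82467862 -0.05019865 -0.16589132]
296.1115203362189 386.00794970158586
279.7669432030895 421.84426463527257
```

View pics/s8.png

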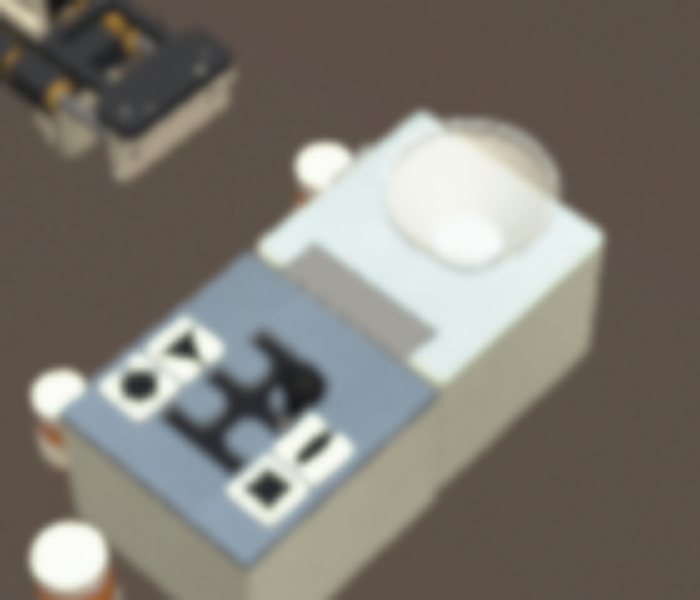

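The knob is at (303,383), against (296,386) predicted for fully home. The arm is clear and the vials in view haven't moved.

```bash
python3 -c "
from h import *
print(ticket.hand_in())"
```

```text
the job is handed in; nothing more can be done
None
```

The feed lever is home in the middle column's far slot, the one with the capsule tile; it was only ever pushed and entered no other marked slot, the arm finished clear of it, and the job is handed in (about 13.5 s on the robot's clock).

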